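# Snug the lifting eye on the chuck with a tommy bar

## Robot

A 6-joint arm with a two-finger parallel gripper is mounted at the origin on the work surface. World frame = base frame: x ahead of the robot, y to its left, z up, the work surface at z = 0. Lengths are in m, angles in rad, forces in N, time in s.
With the tool pointing down it reaches from about 0.3 to 0.825 m from the base axis. Payload 5.4 kg.
Tool frame: the origin (TCP) lies on the centre line of the jaws, within the pads' length; the fingertips stand ahead of it and the grasp point (between the pads) lies 3 mm ahead of it (arm.finger_overhang is the z of the fingertips in the tool frame, in m); z points along the fingers, y is the direction in which the jaws open and shut (so a half turn about z gives the same grasp; the last joint's range is limited). The gripper opens to 92 mm and grips with 3 to 60 N. Pads are 20 mm wide; open, the fingers measure 128 mm over their backs; the gripper's body (75 mm by 189 mm) begins 69 mm behind the grasp point.
Start: joints at [-0.21, 0.158, 1.597, -0, 1.386, -0.21], TCP at [0.575, -0, 0.205] pointing down, gripper open.
Joint ranges: [-2.91, 2.91], [-0.94, 2.29], [0.18, 2.7], [-1.29, 4.43], [0.17, 2.64], [-3, 3]. Speed limits (rad/s): [2.57, 2.57, 3.14, 3.14, 3.14, 3.14].

## Interface

Orientations are given as a unit quaternion [w, x, y, z].
In Python, from rig import arm, imaging, finish_job gives the robot as it stands.
- The arm moves only by the tool send_rows, never from a script. Its argument "motion" is a list of rows, each an object with "gripper": the finger opening in cm, from 0 to 9.19; "dp": the shift along the tool's x, y, z in cm, a list of three; "yaw": the turn about the tool's z in degrees. In form: [{"gripper": gripper, "dp": [tx, ty, tz], "yaw": yaw}, ...]. A call has exactly 8 rows; each row shifts and turns the commanded pose from where the row before left it, along the tool's axes as they then stand; what a row does not reach is not made up. A row lasts 1/12 s, in which the tool goes at most 41.7 mm and 7.16 degrees, less where a joint would pass 70% of its speed; a pose out of reach is approached as far as the arm can. A call is refused whole if a number of a shift passes 4.17 or a number of a turn 7.16, either way. A call with a gripper value outside its range is refused whole. The fingers move at their own pace and stop on an object; "newtons" is the grip in N (left out, the last holds). Time passes only in rows, so rows that do not move let the fingers close, or fill a call up. It gives the time, the measured TCP pose, the force and the opening at its end, in the units of the state.
- arm.state(): the state, without advancing time (a new reading comes with each control period).
- imaging.read_camera(name): name is "scene" or "side" or "wrist"; returns a dict with "pixels" (480x640x3 uint8, red, green, blue), "range_z" (480x640 float32, m along the optical axis (not along the pixel's ray), 0 where there is no reading), "camera_matrix" (3x3 intrinsics, pixels), "pose" (4x4, takes a point from camera to world coordinates); the wrist camera has in their place "tool_from_camera" (4x4, takes a point from camera to tool coordinates, whose origin is the TCP and whose axes are the flange's). Camera axes: x right, y down, z forward; pixel columns grow to the right and rows downward; lengths in m; the calibration is good to about 2 mm. A picture is of the moment at which its call begins: read the wrist's pose just before it.
- finish_job(): hands the job in, once; it reports no verdict.
The state is a dict: "time": time; "qpos": joint angles; "qd": joint speeds; "effort": joint torques, N m; "position": TCP position; "eef_rot": TCP orientation; "force": force on the tool from outside, world axes, zero at the start; "ft_torque": the same for the moment, N m; "gripper_width": finger opening in m.
Only numpy, scipy, OpenCV 4.12 (cv2) and the standard library are available. Lean on these libraries where they do the work, as an engineer would, in place of code of your own. Each camera call takes 0.05 s, during which the arm holds its last target. There are 200 camera calls.

## Task

The yellow lifting eye in the lathe chuck is only finger-tight. Take the tommy bar from its rest, slide it through the eye's loop and turn the eye clockwise (seen from above) until you feel it come down on its washer and it is snug, about 1 N m, without overtightening; turn it with the bar only, not with the fingers. Then draw the bar out, lay it back in its rest as you found it, and leave the other things on the bench alone.

Things in the scene. Friction and masses are not known exactly. Their poses are not given: they have to be found in the camera images.
- bar_grip (a point): Tommy bar: steel rod 14 mm thick, 222 mm long, round ends, with a black square grip sleeve (24 x 24 mm, 70 mm long); 0.24 to 0.38 kg. This point: centre of the sleeve, on the rod's axis. x runs along the rod to the long end: sleeve x = -35 to 35, bare long part 35 to 145, short tail ends at -77 mm. Starts level in its rest.
- bar_tip (a point): Tip of the bar's long end, on its axis (145 mm from bar_grip along x); axes as bar_grip.
- eye: Yellow lifting eye screwed into the chuck's back face, turning about its upright z axis; origin on that axis, level with the face. The loop's hole runs along x (either way is the same), the ring lies in the y-z plane. Clockwise from above tightens. Drag about 0.25 N m; when let go after tightening it springs back a few degrees, then the drag holds it.
- eye_center (a point): Centre of the eye's loop, 42 mm above the chuck's face, on the turning axis; axes as eye. Hole 26 mm, ring wire 10 mm, 46 mm across outside, collar 36 mm wide below. The rod fits loosely: it swings about 45 degrees either way from the hole's axis before it bears on both sides of the ring and turns the eye.
- chuck: Steel lathe chuck 160 mm across on a 200 mm square board, fixed; origin on the table under its centre; its face is 70 mm up. The eye lands on its washer after 17 to 60 degrees of turn, not the same each time and nothing shows it; then its torque rises by about 12 N m per radian. Snug is about 1 N m in all; under 0.6 is loose, over 1.8 overtight.
- rest_grip (a point): Wooden bar rest, fixed: two open Vs on a base 190 x 70 mm. This point: where bar_grip is when the bar lies home, 55 mm above the table; x = the way the bar's long end points. The Vs (10 mm thick, at x = -56 and +92 mm) carry the bare rod on both sides of the sleeve, which hangs free; each opens to about 48 mm, 12 mm above this point.
- bushing: Bystander: bronze bushing standing on end, 68 mm across, 45 mm tall.
- oiler: Bystander: green oil bottle with red cap, 140 mm tall.
- spanner: Bystander: spanner lying flat.
- parallel: Bystander: ground steel bar 150 x 16 x 30 mm tall.
- chuck_key: Bystander: black T-shaped chuck key lying flat, about 110 x 130 mm.
- jar: Bystander: clear jar with blue cap, 75 mm tall.
- spare_eye: Bystander: spare bare-steel eye bolt lying flat (not the one to tighten).
Things that resemble listed ones, but are neither listed nor needed, are in the scene too. What is shaped like the part that bears bar_grip but blue or red is not meant.

How it is judged:
By the outcome, as a careful person would: the job done as asked, in the order asked, and still so for the second after the job is handed in, with the robot touching nothing.
It also fails if it takes over 72 s, if anything falls off the work surface, if the arm or the gripper's body presses on something with over 40 N, if the wrist force passes 120 N, or if a joint passes its speed limit or range.

## Working session

There is one attempt and no reset: what is moved stays moved. The work goes in short steps, Python scripts to look and compute and a tool call to move; the robot and the scene stay as the last step left them, time stands still between calls to the robot, and variables do not carry over. Pictures are saved under pics/ and viewed, about 8 in all and at most 12, crops included, and the job is handed in when it is done.

Besides the shell and the picture viewer there is one more tool, called by a JSON object that holds its "api" and its "payload", one argument or row to a line. send_rows: Moves the arm, as the interface text tells. Its arguments: {"type":"object","properties":{"motion":{"type":"array","items":{"type":"object","properties":{"gripper":{"type":"number"},"dp":{"type":"array","items":{"type":"number"}},"yaw":{"type":"number"}}}},"newtons":{"type":"number"}},"required":["motion"]}

```bash
mkdir -p pics; ls; python3 - <<'E'
from rig import arm, imaging
import cv2,numpy as np
print(arm.state(), arm.finger_overhang)
for n in ("scene","side"):
    d=imaging.read_camera(n)
    np.savez(""+n+"0.npz",**d)
    cv2.imwrite(f"pics/{n}0.png",d["pixels"][:,:,::-1])
    print(n,d["camera_matrix"].tolist(),d["pose"].round(3).tolist())
E
```

```text
pics
{'time': 0.0, 'qpos': array([-2.10144296e-01,  1.59041397e-01,  1.59823563e+00,  8.14531276e-06,
        1.38622552e+00, -2.10089412e-01]), 'qd': array([ 0.00173517, -0.00190073, -0.00030453, -0.00169101, -0.00094333,
        0.00082405]), 'effort': array([ 4.79022274e-04, -3.85570908e+01, -3.22103977e+01,  7.00944406e-02,
        3.78346047e-02, -1.56143192e-04]), 'position': array([5.74343488e-01, 9.61323340e-05, 2.03921559e-01]), 'eef_rot': array([-8.03415944e-04,  7.07126394e-01,  7.07086523e-01, -5.16200410e-04]), 'force': array([-0.35680945, -0.92485934, -0.06799445]), 'ft_torque': array([ 0.01190663, -0.0020685 , -0.01210551]), 'gripper_width': 0.0917904224433882} 0.022
scene [[446.4480806093724, 0.0, 322.58402479623726], [0.0, 446.4480806093724, 243.66230841585906], [0.0, 0.0, 1.0]] [[0.843, 0.381, -0.379, 0.839], [0.537, -0.622, 0.57, -0.572], [-0.019, -0.684, -0.729, 0.815], [0.0, 0.0, 0.0, 1.0]]
side [[570.1479809585283, 0.0, 322.2269035996479], [0.0, 570.1479809585283, 239.4908572067681], [0.0, 0.0, 1.0]] [[-0.971, -0.183, 0.154, 0.306], [-0.239, 0.748, -0.619, 0.77], [-0.002, -0.638, -0.77, 1.014], [0.0, 0.0, 0.0, 1.0]]
```

View pics/scene0.png

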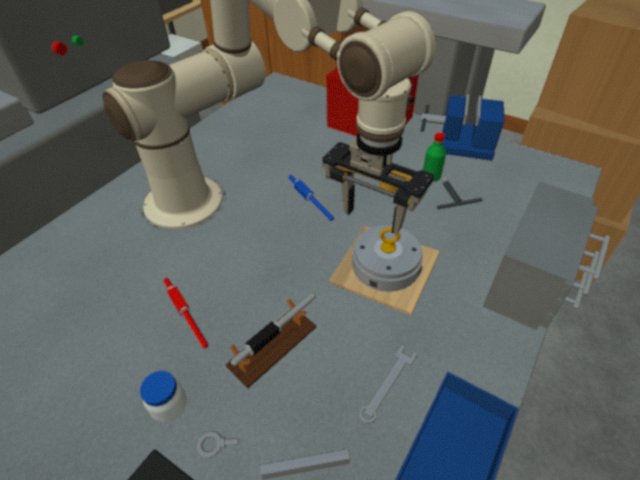

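View pics/side0.png

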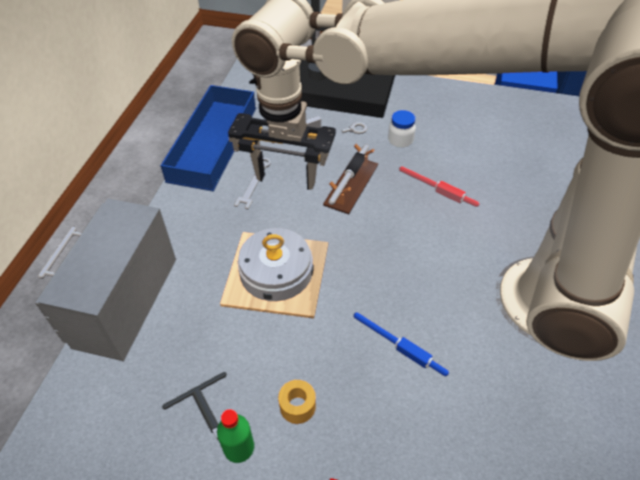

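The scene view shows the bar in its rest from (236,358) to (313,297), with its sleeve at about (263,337), and the eye at (388,240). The side view has the eye at (273,245) and the rest at about (350,175).

```bash
cat > h.py <<'E'
import numpy as np,cv2
def ray(d,uv,T=None):
    T=d["pose"] if T is None else T; K=d["camera_matrix"]
    r=T[:3,:3]@np.linalg.solve(K,[uv[0],uv[1],1.]); return T[:3,3],r
def onz(d,uv,z,T=None):
    o,r=ray(d,uv,T); return o+r*(z-o[2])/r[2]
def cloud(d,T=None):
    T=d["pose"] if T is None else T; K=d["camera_matrix"]; z=d["range_z"]
    v,u=np.mgrid[:480,:640]; p=np.stack([(u-K[0,2])/K[0,0]*z,(v-K[1,2])/K[1,1]*z,z],-1)
    return p@T[:3,:3].T+T[:3,3]
E
python3 - <<'E'
from h import *
S=np.load("scene0.npz");D=np.load("side0.npz")
for n,d,bx in (("scene",S,(360,215,420,265)),("side",D,(250,220,300,270))):
    hsv=cv2.cvtColor(d["pixels"],cv2.COLOR_RGB2HSV); P=cloud(d)
    m=(hsv[...,0]>15)&(hsv[...,0]<32)&(hsv[...,1]>150)
    k=np.zeros_like(m);k[bx[1]:bx[3],bx[0]:bx[2]]=1;m&=k&(d["range_z"]>0)
    q=P[m]; q=q[q[:,2]>.075]; print(n,"eye",len(q),np.median(q,0).round(4),q.min(0).round(3),q.max(0).round(3))
    t=q[q[:,2]>.102]; 
    if len(t)>5:
        c=np.cov(t[:,:2].T);w,V=np.linalg.eigh(c);print(" loop",len(t),t.mean(0).round(4),np.sqrt(w).round(4),np.degrees(np.arctan2(V[1,1],V[0,1])).round(1))
    # chuck top face
    f=P[(abs(P[...,2]-.07)<.006)&(abs(P[...,0]-q[:,0].mean())<.12)&(abs(P[...,1]-q[:,1].mean())<.12)]
    (c,r)=cv2.minEnclosingCircle(f[:,:2].astype(np.float32)); print(" chuck",c,r,f[:,2].mean())
    # bar
    bx=(220,280,325,390) if n=="scene" else (320,140,385,215)
    k[:]=0;k[bx[1]:bx[3],bx[0]:bx[2]]=1
    g=(d["range_z"]>0)&k&(P[...,2]>.05)&(P[...,2]<.075)&(hsv[...,1]<70)
    b=P[g]; bl=P[g&(hsv[...,2]<70)]
    vx,vy,x0,y0=cv2.fitLine(b[:,:2].astype(np.float32),cv2.DIST_HUBER,0,.01,.01).ravel()
    s=(b[:,:2]-[x0,y0])@[vx,vy]; e=np.percentile(s,[1,99])
    print(" bar",len(b),b[:,2].mean(),np.degrees(np.arctan2(vy,vx)),[x0+vx*e,y0+vy*e],e[1]-e[0],"sleeve",len(bl),bl.mean(0) if len(bl) else 0)
for uv in ((263,337),(236,358),(313,297)): print(onz(S,uv,.055))
E
```

```text
scene eye 232 [0.5854 0.0687 0.0948] [ 0.567 -0.012  0.076] [0.622 0.084 0.228]
 loop 88 [0.5848 0.0671 0.1238] [0.0132 0.0189] 117.5
 chuck (0.5839985609054565, 0.07498721033334732) 0.07803737372159958 0.07084245463239482
 bar 941 0.06349812815295632 78.57946 [array([0.46708698, 0.50921472]), array([-0.32522046, -0.11667596])] 0.21275703499574236 sleeve 384 [ 0.48113816 -0.25418076  0.06640228]
side eye 241 [0.5813 0.0814 0.093 ] [0.565 0.066 0.075] [0.599 0.093 0.137]
 loop 82 [0.5841 0.0796 0.1229] [0.0018 0.0118] -156.4
 chuck (0.5826631784439087, 0.07669161260128021) 0.07781030237674713 0.07041529095413257
 bar 552 0.06304822623122897 78.44619 [array([0.46089979, 0.50358065]), array([-0.31958281, -0.11080349])] 0.21309729720421658 sleeve 186 [ 0.47362688 -0.24727409  0.06625721]
[ 0.47822183 -0.25041811  0.055     ]
[ 0.46270505 -0.31364334  0.055     ]
[ 0.50850992 -0.11816712  0.055     ]
```

```bash
cat >> h.py <<'E'
from scipy.spatial.transform import Rotation as R
def wrist(arm,imaging):
    s=arm.state(); d=imaging.read_camera("wrist"); q=s["eef_rot"]
    T=np.eye(4);T[:3,:3]=R.from_quat([q[1],q[2],q[3],q[0]]).as_matrix();T[:3,3]=s["position"]
    return s,d,T@d["tool_from_camera"]
E
python3 - <<'E'
from rig import arm,imaging
from h import *
s,d,T=wrist(arm,imaging); print(d["tool_from_camera"].round(3).tolist()); P=cloud(d,T)
hsv=cv2.cvtColor(d["pixels"],cv2.COLOR_RGB2HSV)
m=(hsv[...,0]>15)&(hsv[...,0]<32)&(hsv[...,1]>130)&(d["range_z"]>0)&(P[...,2]>.075)&(P[...,2]<.15)&(np.hypot(P[...,0]-.584,P[...,1]-.0765)<.04)
q=P[m]; print(len(q)); 
for z in (.1,.112,.12,.128):
    t=q[q[:,2]>z]
    if len(t)>5:
        w,V=np.linalg.eigh(np.cov(t[:,:2].T));print(z,len(t),t.mean(0).round(4),np.sqrt(w).round(4),np.degrees(np.arctan2(V[1,1],V[0,1])).round(1), t.max(0).round(4))
cv2.imwrite("pics/w0.png",d["pixels"][:,:,::-1])
E
```

```text
[[0.0, -0.957, -0.291, 0.083], [1.0, 0.0, -0.0, 0.001], [0.0, -0.291, 0.957, -0.181], [0.0, 0.0, 0.0, 1.0]]
1713
0.1 877 [0.585  0.0772 0.1312] [0.0027 0.0115] -157.5 [0.6052 0.0875 0.1374]
0.112 864 [0.585  0.0771 0.1317] [0.0027 0.0115] -157.5 [0.6052 0.0875 0.1374]
0.12 858 [0.5851 0.0771 0.1317] [0.0027 0.0114] -157.5 [0.6051 0.0875 0.1374]
0.128 714 [0.5851 0.0771 0.1331] [0.0027 0.0093] -157.7 [0.6017 0.0861 0.1374]
```

View pics/w0.png

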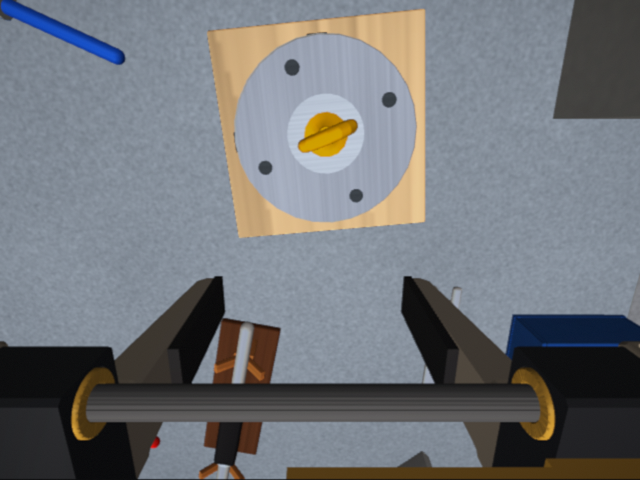

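{"api": "send_rows", "payload": {
  "motion": [
    {"gripper": 9.1, "dp": [-3.6, -1.35, 0], "yaw": 0},
    {"gripper": 9.1, "dp": [-3.6, -1.35, 0], "yaw": 0},
    {"gripper": 9.1, "dp": [-3.6, -1.35, 0], "yaw": 0},
    {"gripper": 9.1, "dp": [-3.6, -1.35, 0], "yaw": 0},
    {"gripper": 9.1, "dp": [-3.6, -1.35, 0], "yaw": 0},
    {"gripper": 9.1, "dp": [-3.6, -1.35, 0], "yaw": 0},
    {"gripper": 9.1, "dp": [-3.6, -1.35, 0], "yaw": 5.5},
    {"gripper": 9.1, "dp": [0, 0, 0], "yaw": 6}
  ],
  "newtons": 30
}}

```text
time: 0.82
position: [0.478, -0.2577, 0.2046]
eef_rot: [0.0, 0.778, 0.629, -0.001]
force: [-0.3, 0.5, -0.3]
gripper_width: 0.091
```

The wrist view shows the eye at (327,135) with its ring tilted 22° in world, and the bar's long end at (247,325). I'll measure the bar from above it.

```bash
python3 - <<'E'
from rig import arm,imaging
from h import *
s,d,T=wrist(arm,imaging); P=cloud(d,T); print(s["position"])
hsv=cv2.cvtColor(d["pixels"],cv2.COLOR_RGB2HSV)
u=np.array([np.cos(np.radians(78.5)),np.sin(np.radians(78.5))])
w=P[...,:2]-[.479,-.255]; a=w@u; c=w@[-u[1],u[0]]
m=(d["range_z"]>0)&(abs(c)<.03)&(a>-.09)&(a<.16)&(P[...,2]>.05)&(P[...,2]<.08)&(hsv[...,1]<70)
b=P[m]; f=cv2.fitLine(b[:,:2].astype(np.float32),cv2.DIST_HUBER,0,.01,.01).ravel()
print(len(b),np.degrees(np.arctan2(f[1],f[0])),f[2:],"perp offset of line vs (.479,-.255):",(f[2:]-[.479,-.255])@[-u[1],u[0]])
bl=P[m&(hsv[...,2]<70)];al=(bl[:,:2]-[.479,-.255])@u
print("sleeve along",np.percentile(al,[1,50,99]),bl.mean(0),"all",np.percentile(a[m],[.5,99.5]))
cv2.imwrite("pics/w1.png",d["pixels"][:,:,::-1])
E
```

```text
[ 0.47795378 -0.2576662   0.2046407 ]
4583 78.66387 [ 0.48737827 -0.21323515] perp offset of line vs (.479,-.255): 0.00011649772883060246
sleeve along [-0.02695791  0.00744893  0.03855753] [ 0.48044604 -0.24839697  0.06816758] all [-0.0673579   0.14686879]
```

View pics/w1.png

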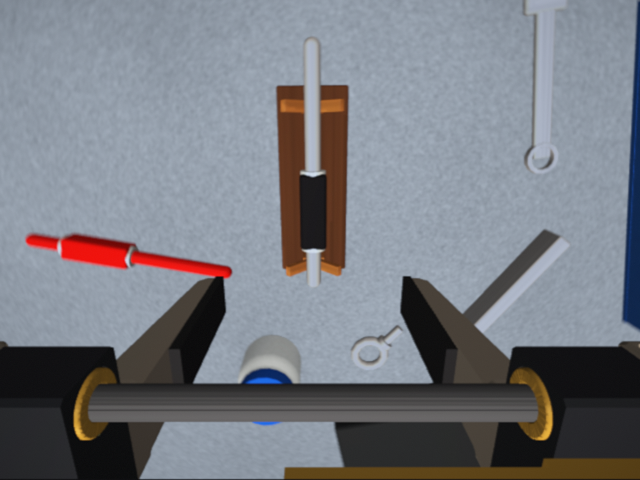

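The bar lies along the column at 313 px, with its tip at row 40 and its sleeve across rows 175–247. It is centred under the gripper and the fingers have clear space.

{"api": "send_rows", "payload": {
  "motion": [
    {"gripper": 9.1, "dp": [0.7, 0.1, 2], "yaw": -0.6},
    {"gripper": 9.1, "dp": [0, 0, 2.5], "yaw": 0},
    {"gripper": 7, "dp": [0, 0, 2.5], "yaw": 0},
    {"gripper": 7, "dp": [0, 0, 2.5], "yaw": 0},
    {"gripper": 7, "dp": [0, 0, 2.2], "yaw": 0},
    {"gripper": 7, "dp": [0, 0, 2.0], "yaw": 0},
    {"gripper": 7, "dp": [0, 0, 1.0], "yaw": 0},
    {"gripper": 7, "dp": [0, 0, 0], "yaw": 0}
  ]
}}

```text
time: 1.53
position: [0.4813, -0.2432, 0.0552]
eef_rot: [-0.003, 0.77, 0.638, -0.0]
force: [0.1, -0.2, -0.3]
gripper_width: 0.0706
```

{"api": "send_rows", "payload": {
  "motion": [
    {"gripper": 4, "dp": [0, 0, 0], "yaw": 0},
    {"gripper": 3, "dp": [0, 0, 0], "yaw": 0},
    {"gripper": 2, "dp": [0, 0, 0], "yaw": 0},
    {"gripper": 1, "dp": [0, 0, 0], "yaw": 0},
    {"gripper": 1, "dp": [0, 0, 0], "yaw": 0},
    {"gripper": 1, "dp": [0, 0, 0], "yaw": 0},
    {"gripper": 1, "dp": [0, 0, 0], "yaw": 0},
    {"gripper": 1, "dp": [0, 0, 0], "yaw": 0}
  ],
  "newtons": 50
}}

```text
time: 2.2
position: [0.4829, -0.2454, 0.058]
eef_rot: [0.0, 0.771, 0.637, 0.0]
force: [0.0, -0.6, 0.2]
gripper_width: 0.0188
```

{"api": "send_rows", "payload": {
  "motion": [
    {"gripper": 1, "dp": [0, 0, 0], "yaw": 0},
    {"gripper": 1, "dp": [0, 0, 0], "yaw": 0},
    {"gripper": 1, "dp": [0, 0, 0], "yaw": 0},
    {"gripper": 1, "dp": [0, 0, 0], "yaw": 0},
    {"gripper": 1, "dp": [0, 0, 0], "yaw": 0},
    {"gripper": 1, "dp": [0, 0, 0], "yaw": 0},
    {"gripper": 1, "dp": [0, 0, 0], "yaw": 0},
    {"gripper": 1, "dp": [0, 0, 0], "yaw": 0}
  ]
}}

```text
time: 2.87
position: [0.4828, -0.2454, 0.0579]
eef_rot: [-0.0, 0.771, 0.637, -0.0]
force: [-0.5, -0.3, 0.3]
gripper_width: 0.0103
```

```bash
python3 - <<'E'
from rig import arm,imaging
from h import *
s,d,T=wrist(arm,imaging); print({k:np.round(v,4) for k,v in s.items()})
cv2.imwrite("pics/w2.png",d["pixels"][:,:,::-1])
E
```

```text
{'time': np.float64(2.8667), 'qpos': array([-0.6934,  0.2371,  1.8165, -0.    ,  1.088 , -0.5031]), 'qd': array([ 0.0001,  0.002 , -0.001 , -0.0001,  0.    ,  0.0002]), 'effort': array([ 7.00000e-04, -3.75110e+01, -2.81018e+01,  5.29000e-02,
        5.02000e-02, -0.00000e+00]), 'position': array([ 0.4828, -0.2454,  0.0579]), 'eef_rot': array([-0.    ,  0.7711,  0.6367, -0.    ]), 'force': array([-0.5234, -0.2542,  0.2812]), 'ft_torque': array([ 0.0154, -0.0285,  0.031 ]), 'gripper_width': np.float64(0.0103)}
```

View pics/w2.png

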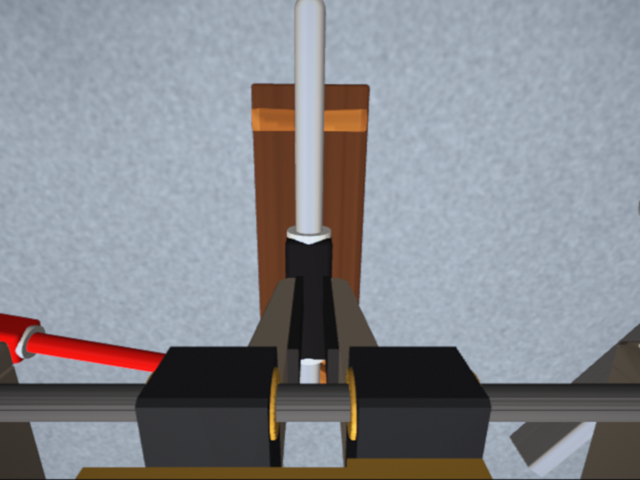

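The wrist picture shows the sleeve ahead of and under the fingers (rows 235–360), and the opening reads 10 mm, so the grip is doubtful. I'll check heights in tool coordinates.

```bash
python3 - <<'E'
from rig import arm,imaging
from h import *
s,d,T=wrist(arm,imaging); P=cloud(d,d["tool_from_camera"]);W=cloud(d,T)
for v in (60,120,180,225,232,240,250,265,275,285,300,320,340,355,365,375): print(v,*(("%d"%u,P[v,u].round(3).tolist(),W[v,u,2].round(3)) for u in (292,312,325)))
a=imaging.read_camera("side"); c=imaging.read_camera("scene")
x=cv2.resize(a["pixels"][120:240,300:420],(400,400)); y=cv2.resize(c["pixels"][250:400,200:350],(400,400))
cv2.imwrite("pics/g3.png",np.hstack([x,y])[:,:,::-1])
E
```

```text
60 ('292', [0.121, -0.012, 0.056], np.float64(0.002)) ('312', [0.111, 0.0, -0.006], np.float64(0.063)) ('325', [0.121, 0.008, 0.058], np.float64(0.0))
120 ('292', [0.086, -0.009, 0.001], np.float64(0.056)) ('312', [0.086, 0.0, -0.004], np.float64(0.062)) ('325', [0.086, 0.007, 0.004], np.float64(0.054))
180 ('292', [0.051, -0.012, 0.047], np.float64(0.011)) ('312', [0.059, 0.0, -0.006], np.float64(0.064)) ('325', [0.051, 0.008, 0.046], np.float64(0.012))
225 ('292', [0.022, -0.013, 0.046], np.float64(0.012)) ('312', [0.036, 0.0, -0.005], np.float64(0.063)) ('325', [0.022, 0.009, 0.046], np.float64(0.012))
232 ('292', [0.032, -0.01, -0.003], np.float64(0.061)) ('312', [0.032, 0.0, -0.005], np.float64(0.063)) ('325', [0.032, 0.007, -0.003], np.float64(0.061))
240 ('292', [0.029, -0.01, -0.008], np.float64(0.066)) ('312', [0.029, 0.0, -0.009], np.float64(0.067)) ('325', [0.029, 0.007, -0.008], np.float64(0.066))
250 ('292', [0.024, -0.01, -0.01], np.float64(0.068)) ('312', [0.025, 0.0, -0.011], np.float64(0.069)) ('325', [0.024, 0.007, -0.01], np.float64(0.068))
265 ('292', [0.017, -0.0
[... 675 characters left out ...]
], np.float64(0.069)) ('325', [0.009, 0.005, -0.052], np.float64(0.11))
340 ('292', [0.011, -0.007, -0.069], np.float64(0.127)) ('312', [-0.027, 0.0, -0.011], np.float64(0.069)) ('325', [0.002, 0.006, -0.055], np.float64(0.113))
355 ('292', [0.008, -0.007, -0.074], np.float64(0.132)) ('312', [-0.036, 0.0, -0.01], np.float64(0.068)) ('325', [-0.004, 0.006, -0.056], np.float64(0.114))
365 ('292', [0.004, -0.007, -0.074], np.float64(0.132)) ('312', [-0.047, 0.0, -0.005], np.float64(0.063)) ('325', [-0.008, 0.006, -0.058], np.float64(0.116))
375 ('292', [0.001, -0.007, -0.075], np.float64(0.133)) ('312', [-0.054, 0.0, -0.004], np.float64(0.062)) ('325', [-0.059, 0.008, 0.002], np.float64(0.056))
```

View pics/g3.png

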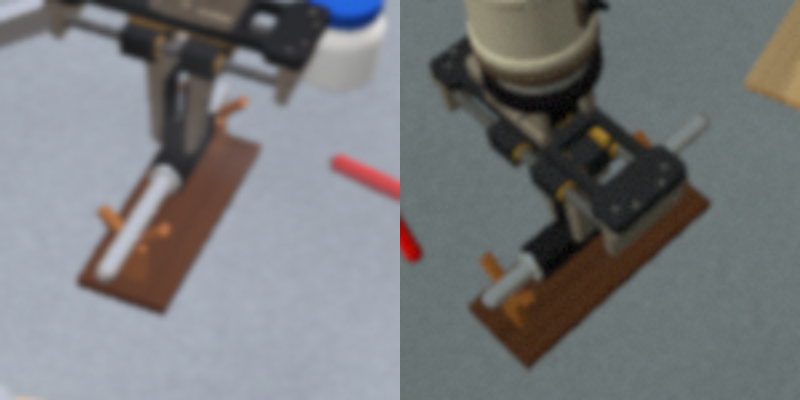

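{"api": "send_rows", "payload": {
  "motion": [
    {"gripper": 0, "dp": [0, 0, 0], "yaw": 0},
    {"gripper": 0, "dp": [0, 0, 0], "yaw": 0},
    {"gripper": 0, "dp": [0, 0, 0], "yaw": 0},
    {"gripper": 0, "dp": [0, 0, 0], "yaw": 0},
    {"gripper": 0, "dp": [0, 0, -0.5], "yaw": 0},
    {"gripper": 0, "dp": [0, 0, -0.5], "yaw": 0},
    {"gripper": 0, "dp": [0, 0, 0], "yaw": 0},
    {"gripper": 0, "dp": [0, 0, 0], "yaw": 0}
  ],
  "newtons": 55
}}

```text
time: 3.73
position: [0.4833, -0.2457, 0.0686]
eef_rot: [0.001, 0.771, 0.637, 0.0]
force: [-0.3, 0.1, -0.2]
gripper_width: 0.0005
```

```bash
python3 - <<'E'
from rig import arm,imaging
from h import *
s,d,T=wrist(arm,imaging); P=cloud(d,d["tool_from_camera"]);W=cloud(d,T)
print(s["gripper_width"],s["force"],s["position"])
for v in (60,120,180,225,250,275): print(v,P[v,312].round(3).tolist(),W[v,312].round(3))
d0=cv2.imread("pics/w2.png")[:,:,::-1]
cv2.imwrite("pics/g4.png",np.hstack([cv2.resize(i[220:400,220:400],(400,400)) for i in (d0,d["pixels"])])[:,:,::-1])
E
```

```text
0.00047513636732776806 [-0.25477477  0.10700776 -0.16029831] [ 0.48330814 -0.24570854  0.06864122]
60 [0.113, 0.0, 0.005] [ 0.505 -0.135  0.063]
120 [0.086, 0.0, 0.006] [ 0.5   -0.161  0.062]
180 [0.057, 0.0, 0.006] [ 0.494 -0.19   0.063]
225 [0.033, 0.0, 0.005] [ 0.49  -0.213  0.063]
250 [0.021, 0.0, 0.001] [ 0.487 -0.226  0.068]
275 [0.007, 0.0, -0.0] [ 0.485 -0.239  0.069]
```

View pics/g4.png

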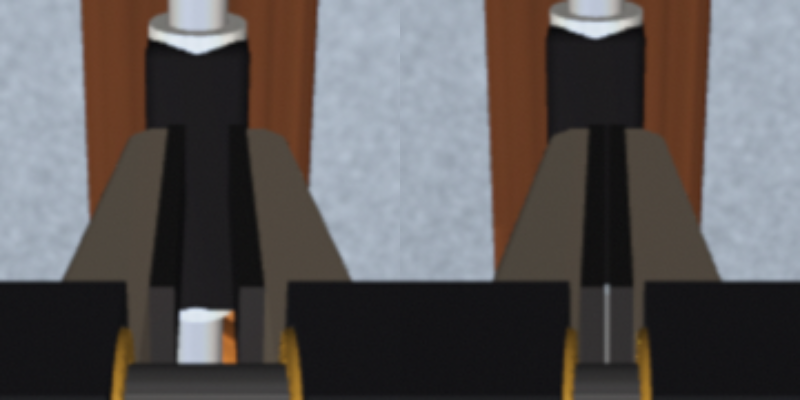

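```bash
python3 - <<'E'
from rig import arm,imaging
from h import *
s,d,T=wrist(arm,imaging); P=cloud(d,d["tool_from_camera"])
for u in (283,290,297,306,318,328,335): print(u,[(v,P[v,u].round(3).tolist()) for v in (268,274,277,280,283,290)])
q=s["eef_rot"];Tt=np.eye(4);Tt[:3,:3]=R.from_quat([q[1],q[2],q[3],q[0]]).as_matrix();Tt[:3,3]=s["position"]
for n in("side","scene"):
    c=imaging.read_camera(n);W=cloud(c);L=(W-Tt[:3,3])@Tt[:3,:3]
    hsv=cv2.cvtColor(c["pixels"],cv2.COLOR_RGB2HSV)
    m=(abs(L[...,0])<.012)&(abs(L[...,1])<.03)&(c["range_z"]>0)&(L[...,2]<.04)&(L[...,2]>-.08)
    br=m&(hsv[...,2]>60)&(hsv[...,0]<30)
    print(n,m.sum(),br.sum(),L[br][:,2].max(initial=-1))
    h=L[m]; 
    for z in np.arange(-.06,.04,.01):
        k=h[(h[:,2]>z)&(h[:,2]<=z+.01)]
        if len(k): print("  z %.2f n%d y %.3f..%.3f"%(z,len(k),k[:,1].min(),k[:,1].max()))
E
```

```text
283 [(268, [-0.012, -0.02, 0.057]), (274, [-0.017, -0.02, 0.057]), (277, [-0.019, -0.021, 0.057]), (280, [-0.022, -0.021, 0.057]), (283, [-0.024, -0.021, 0.057]), (290, [-0.029, -0.021, 0.057])]
290 [(268, [0.01, -0.012, 0.001]), (274, [0.007, -0.012, -0.0]), (277, [0.005, -0.012, 0.001]), (280, [0.01, -0.011, -0.015]), (283, [0.01, -0.011, -0.018]), (290, [0.01, -0.01, -0.027])]
297 [(268, [0.01, -0.008, 0.001]), (274, [0.007, -0.008, -0.0]), (277, [0.006, -0.008, -0.001]), (280, [0.01, -0.007, -0.015]), (283, [0.01, -0.007, -0.019]), (290, [0.01, -0.007, -0.026])]
306 [(268, [0.011, -0.003, -0.001]), (274, [0.007, -0.003, 0.0]), (277, [0.011, -0.003, -0.013]), (280, [0.01, -0.003, -0.015]), (283, [0.011, -0.003, -0.02]), (290, [0.011, -0.003, -0.028])]
318 [(268, [0.01, 0.003, 0.001]), (274, [0.007, 0.003, 0.001]), (277, [0.011, 0.003, -0.012]), (280, [0.011, 0.003, -0.016]), (283, [0.011, 0.003, -0.02]), (290, [0.011, 0.003, -0.027])]
328 [(268, [0.011, 0.009, 0.0]), (274, [0.007, 0.009, 0.0]), (277, [0.005, 0.009, 0.0]), (280, [0.01, 0.008, -0.014]), (283, [0.01, 0.008, -0.019]), (290, [0.01, 0.008, -0.027])]
335 [(268, [-0.012, 0.016, 0.056]), (274, [-0.017, 0.016, 0.056]), (277, [-0.019, 0.016, 0.058]), (280, [0.01, 0.012, -0.013]), (283, [0.009, 0.012, -0.017]), (290, [0.011, 0.011, -0.027])]
side 364 230 0.022657693723210214
  z -0.06 n52 y -0.020..0.015
  z -0.05 n38 y -0.019..0.011
  z -0.04 n37 y -0.018..0.011
  z -0.03 n40 y -0.017..0.012
  z -0.02 n30 y -0.016..0.010
  z -0.01 n19 y -0.017..0.006
  z 0.00 n38 y -0.017..0.006
  z 0.01 n10 y -0.018..-0.016
  z 0.02 n2 y -0.017..-0.016
scene 261 89 -0.0002486344482076557
  z -0.06 n21 y -0.001..0.016
  z -0.05 n25 y -0.011..0.015
  z -0.04 n35 y -0.013..0.016
  z -0.03 n36 y -0.013..0.014
  z -0.02 n26 y -0.012..0.013
  z -0.01 n14 y -0.012..0.008
  z 0.00 n64 y -0.016..0.011
  z 0.01 n23 y 0.007..0.009
  z 0.02 n7 y 0.007..0.008
```

The fingertips really end at tool z of about -12 mm, from the wrist depth at (306,277), and not at +22 mm. So the fingers closed above the sleeve without touching it. I'll use -31 mm as the grasp point, open and go 34 mm lower.

{"api": "send_rows", "payload": {
  "motion": [
    {"gripper": 7, "dp": [-0.3, 0, 0], "yaw": 0},
    {"gripper": 7, "dp": [0, 0, 0], "yaw": 0},
    {"gripper": 7, "dp": [0, 0, 0], "yaw": 0},
    {"gripper": 7, "dp": [0, 0, 0], "yaw": 0},
    {"gripper": 7, "dp": [0, 0, 0], "yaw": 0},
    {"gripper": 7, "dp": [0, 0, 0], "yaw": 0},
    {"gripper": 7, "dp": [0, 0, 0], "yaw": 0},
    {"gripper": 7, "dp": [0, 0, 0], "yaw": 0}
  ]
}}

```text
time: 4.6
position: [0.4823, -0.2483, 0.0679]
eef_rot: [0.0, 0.771, 0.637, 0.0]
force: [-0.1, 0.1, -0.7]
gripper_width: 0.0515
```

{"api": "send_rows", "payload": {
  "motion": [
    {"gripper": 7, "dp": [0, 0, 0.8], "yaw": 0},
    {"gripper": 7, "dp": [0, 0, 0.8], "yaw": 0},
    {"gripper": 7, "dp": [0, 0, 0.8], "yaw": 0},
    {"gripper": 7, "dp": [0, 0, 0.8], "yaw": 0},
    {"gripper": 7, "dp": [0, 0, 0.8], "yaw": 0},
    {"gripper": 7, "dp": [0, 0, 0.45], "yaw": 0},
    {"gripper": 7, "dp": [0, 0, 0], "yaw": 0},
    {"gripper": 7, "dp": [0, 0, 0], "yaw": 0}
  ]
}}

```text
time: 5.27
position: [0.4821, -0.2482, 0.023]
eef_rot: [-0.0, 0.771, 0.637, -0.0]
force: [-0.3, 1.2, -0.5]
gripper_width: 0.0698
```

{"api": "send_rows", "payload": {
  "motion": [
    {"gripper": 1, "dp": [0, 0, 0], "yaw": 0},
    {"gripper": 1, "dp": [0, 0, 0], "yaw": 0},
    {"gripper": 1, "dp": [0, 0, 0], "yaw": 0},
    {"gripper": 1, "dp": [0, 0, 0], "yaw": 0},
    {"gripper": 1, "dp": [0, 0, 0], "yaw": 0},
    {"gripper": 1, "dp": [0, 0, 0], "yaw": 0},
    {"gripper": 1, "dp": [0, 0, 0], "yaw": 0},
    {"gripper": 1, "dp": [0, 0, 0], "yaw": 0}
  ]
}}

```text
time: 5.93
position: [0.48, -0.2478, 0.0232]
eef_rot: [-0.002, 0.771, 0.637, -0.002]
force: [-8.6, -0.2, 7.0]
gripper_width: 0.0237
```

{"api": "send_rows", "payload": {
  "motion": [
    {"gripper": 1, "dp": [0, 0, -0.8], "yaw": 0},
    {"gripper": 1, "dp": [0, 0, -1.2], "yaw": 0},
    {"gripper": 1, "dp": [0, 0, -1.5], "yaw": 0},
    {"gripper": 1, "dp": [0, 0, -1.5], "yaw": 0},
    {"gripper": 1, "dp": [0, 0, -0.8], "yaw": 0},
    {"gripper": 1, "dp": [0, 0, 0], "yaw": 0},
    {"gripper": 1, "dp": [0, 0, 0], "yaw": -4},
    {"gripper": 1, "dp": [0, 0, 0], "yaw": -6}
  ]
}}

```text
time: 6.6
position: [0.4821, -0.248, 0.0809]
eef_rot: [-0.0, 0.711, 0.703, 0.0]
force: [-0.3, -0.4, -4.5]
gripper_width: 0.0233
```

```bash
python3 - <<'E'
from rig import arm,imaging
from h import *
s,d,T=wrist(arm,imaging); P=cloud(d,d["tool_from_camera"]); hsv=cv2.cvtColor(d["pixels"],cv2.COLOR_RGB2HSV)
print({k:np.round(s[k],3) for k in("position","force","ft_torque","gripper_width")})
m=(abs(P[...,1])<.03)&(P[...,0]>.04)&(P[...,2]<-.015)&(P[...,2]>-.09)&(d["range_z"]>0)
b=P[m]; print(len(b),b[:,0].min(),b[:,0].max(),"slope y,z:",np.polyfit(b[:,0],b[:,1],1),np.polyfit(b[:,0],b[:,2],1))
E
```

```text
{'position': array([ 0.482, -0.248,  0.081]), 'force': array([-0.276, -0.367, -4.528]), 'ft_torque': array([-0.027,  0.01 , -0.013]), 'gripper_width': np.float64(0.023)}
8485 0.040027699759626535 0.12623966474555176 slope y,z: [0.00368578 0.00053983] [ 0.00037072 -0.03856807]
```

{"api": "send_rows", "payload": {
  "motion": [
    {"gripper": 1, "dp": [0, 0, 0], "yaw": -6},
    {"gripper": 1, "dp": [0, 0, 0], "yaw": -6},
    {"gripper": 1, "dp": [0, 0, 0], "yaw": -5.6},
    {"gripper": 1, "dp": [1, 1.5, 0], "yaw": 0},
    {"gripper": 1, "dp": [1.5, 2.5, 0], "yaw": 0},
    {"gripper": 1, "dp": [1.5, 2.5, 0], "yaw": 0},
    {"gripper": 1, "dp": [1.5, 2.5, 0], "yaw": 0},
    {"gripper": 1, "dp": [1.5, 2.5, 0], "yaw": 0}
  ]
}}

```text
time: 7.32
position: [0.5727, -0.1469, 0.0806]
eef_rot: [-0.001, 0.598, 0.802, -0.0]
force: [-0.0, 0.2, -3.8]
gripper_width: 0.0241
```

{"api": "send_rows", "payload": {
  "motion": [
    {"gripper": 1, "dp": [1, 2.5, 0], "yaw": 0},
    {"gripper": 1, "dp": [1, 2.5, 0], "yaw": 0},
    {"gripper": 1, "dp": [1, 2, 0], "yaw": 0},
    {"gripper": 1, "dp": [0.5, 1, 0], "yaw": 0},
    {"gripper": 1, "dp": [0, 0, 0], "yaw": 0},
    {"gripper": 1, "dp": [0, 0, 0], "yaw": 0},
    {"gripper": 1, "dp": [0, 0, 0], "yaw": 0},
    {"gripper": 1, "dp": [0, 0, 0], "yaw": 0}
  ]
}}

```text
time: 7.98
position: [0.638, -0.0927, 0.0812]
eef_rot: [-0.0, 0.598, 0.802, -0.0]
force: [-0.5, -0.1, -3.5]
gripper_width: 0.0234
```

```bash
cat > eye.py <<'E'
from rig import arm,imaging
from h import *
s,d,T=wrist(arm,imaging); W=cloud(d,T); hsv=cv2.cvtColor(d["pixels"],cv2.COLOR_RGB2HSV)
q=s["eef_rot"]; M=R.from_quat([q[1],q[2],q[3],q[0]]).as_matrix()
print("t",s["time"],"pos",s["position"].round(4),"head",np.degrees(np.arctan2(M[1,0],M[0,0])).round(2),"F",s["force"].round(1),"M",s["ft_torque"].round(2))
m=(hsv[...,0]>15)&(hsv[...,0]<32)&(hsv[...,1]>130)&(d["range_z"]>0)&(W[...,2]>.12)&(W[...,2]<.15)&(np.hypot(W[...,0]-.585,W[...,1]-.077)<.04)
t=W[m]
if len(t)>20:
    w,V=np.linalg.eigh(np.cov(t[:,:2].T)); c=(t[:,:2].max(0)+t[:,:2].min(0))/2
    print("eye",len(t),t[:,:2].mean(0).round(4),c.round(4),"ztop",t[:,2].max().round(4),"ring heading",np.degrees(np.arctan2(V[1,1],V[0,1]))%180)
    c=t[:,:2].mean(0); g=s["position"][:2]; print("eye in tool cm",((M.T)@np.r_[c-g,0])*100)
cv2.imwrite("pics/last.png",d["pixels"][:,:,::-1])
E
python3 eye.py
```

```text
t 7.9833 pos [ 0.638  -0.0927  0.0812] head 106.61 F [-0.5 -0.1 -3.5] M [-0.03 -0.01 -0.02]
```

{"api": "send_rows", "payload": {
  "motion": [
    {"gripper": 1, "dp": [0, -0.3, 0], "yaw": 0},
    {"gripper": 1, "dp": [1, 0, 0], "yaw": 0},
    {"gripper": 1, "dp": [1, 0, 0], "yaw": 0},
    {"gripper": 1, "dp": [0.8, 0, 0], "yaw": 0},
    {"gripper": 1, "dp": [0.6, 0, 0], "yaw": 0},
    {"gripper": 1, "dp": [0.5, 0, 0], "yaw": 0},
    {"gripper": 1, "dp": [0.4, 0, 0], "yaw": 0},
    {"gripper": 1, "dp": [0, 0, 0], "yaw": 0}
  ]
}}

```text
time: 8.7
position: [0.6234, -0.0503, 0.0814]
eef_rot: [-0.0, 0.597, 0.803, 0.0]
force: [0.3, 0.1, -2.7]
gripper_width: 0.0235
```

```bash
python3 - <<'E'
exec(open("eye.py").read())
a=imaging.read_camera("side"); c=imaging.read_camera("scene")
x=cv2.resize(a["pixels"][180:320,200:340],(400,400)); y=cv2.resize(c["pixels"][190:310,320:440],(400,400))
cv2.imwrite("pics/g5.png",np.hstack([x,y])[:,:,::-1])
E
```

```text
t 8.7 pos [ 0.6234 -0.0503  0.0814] head 106.76 F [ 0.3  0.1 -2.7] M [-0.03 -0.01  0.03]
```

View pics/g5.png

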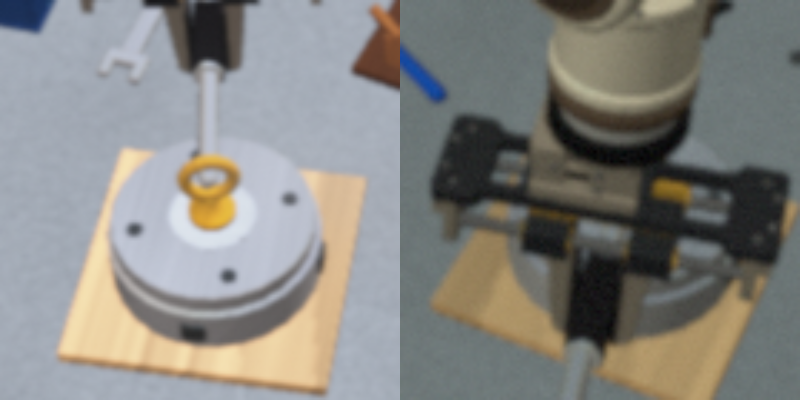

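In the side crop the tip is entering the loop at (210,178), centred. I'll push it through.

{"api": "send_rows", "payload": {
  "motion": [
    {"gripper": 1, "dp": [0.5, 0, 0], "yaw": 0},
    {"gripper": 1, "dp": [0.7, 0, 0], "yaw": 0},
    {"gripper": 1, "dp": [0.7, 0, 0], "yaw": 0},
    {"gripper": 1, "dp": [0.7, 0, 0], "yaw": 0},
    {"gripper": 1, "dp": [0.7, 0, 0], "yaw": 0},
    {"gripper": 1, "dp": [0, 0, 0], "yaw": 0},
    {"gripper": 1, "dp": [0, 0, 0], "yaw": 0},
    {"gripper": 1, "dp": [0, 0, 0], "yaw": 0}
  ]
}}

```text
time: 9.52
position: [0.6143, -0.0198, 0.0815]
eef_rot: [0.0, 0.597, 0.802, -0.0]
force: [-1.1, 0.3, -3.4]
gripper_width: 0.0235
```

```bash
python3 eye.py
```

```text
t 9.5167 pos [ 0.6143 -0.0198  0.0815] head 106.71 F [-1.1  0.3 -3.4] M [-0.1  -0.03  0.03]
eye 3553 [0.5856 0.0762] [0.5855 0.0764] ztop 0.1384 ring heading 22.446172283326632
eye in tool cm [ 1.00264112e+01  9.20297346e-03 -3.96090486e-03]
```

{"api": "send_rows", "payload": {
  "motion": [
    {"gripper": 1, "dp": [0.02, -0.7, 0], "yaw": 4},
    {"gripper": 1, "dp": [0.05, -1.05, 0], "yaw": 6},
    {"gripper": 1, "dp": [0.06, -1.05, 0], "yaw": 6},
    {"gripper": 1, "dp": [0.06, -1.05, 0], "yaw": 6},
    {"gripper": 1, "dp": [0.06, -1.05, 0], "yaw": 6},
    {"gripper": 1, "dp": [0.02, -0.7, 0], "yaw": 4},
    {"gripper": 1, "dp": [0, 0, 0], "yaw": 0},
    {"gripper": 1, "dp": [0, 0, 0], "yaw": 0}
  ],
  "newtons": 60
}}

```text
time: 10.23
position: [0.559, -0.0207, 0.0816]
eef_rot: [0.0, 0.794, 0.607, 0.0]
force: [0.3, 0.1, -3.6]
gripper_width: 0.0234
```

```bash
cat >> eye.py <<'E'
E=np.array([.5855,.0763]); p=s["position"][:2]-E; F=s["force"]
print("torque on eye (cw +): %.3f"%(s["ft_torque"][2]+p[0]*F[1]-p[1]*F[0]),"r %.4f"%np.hypot(*p))
E
python3 eye.py
```

```text
t 10.2333 pos [ 0.559  -0.0207  0.0816] head 74.8 F [ 0.3  0.1 -3.6] M [-0.05  0.03  0.  ]
eye 3548 [0.5852 0.0763] [0.5852 0.0765] ztop 0.1377 ring heading 22.29089602305183
eye in tool cm [ 1.00478686e+01 -1.67738345e-02 -6.67625944e-04]
torque on eye (cw +): 0.029 r 0.1006
```

{"api": "send_rows", "payload": {
  "motion": [
    {"gripper": 1, "dp": [0.02, -0.53, 0], "yaw": 3},
    {"gripper": 1, "dp": [0.02, -0.7, 0], "yaw": 4},
    {"gripper": 1, "dp": [0.02, -0.7, 0], "yaw": 4},
    {"gripper": 1, "dp": [0.02, -0.7, 0], "yaw": 4},
    {"gripper": 1, "dp": [0.02, -0.53, 0], "yaw": 3},
    {"gripper": 1, "dp": [0.01, -0.35, 0], "yaw": 2},
    {"gripper": 1, "dp": [0, 0, 0], "yaw": 0},
    {"gripper": 1, "dp": [0, 0, 0], "yaw": 0}
  ]
}}

```text
time: 10.95
position: [0.5273, -0.0055, 0.0814]
eef_rot: [-0.0, 0.888, 0.461, -0.0]
force: [-1.8, -0.6, -3.9]
gripper_width: 0.0238
```

```bash
python3 eye.py
```

```text
t 10.95 pos [ 0.5273 -0.0055  0.0814] head 54.84 F [-1.8 -0.6 -3.9] M [0.03 0.4  0.22]
eye 3526 [0.585  0.0764] [0.5851 0.0764] ztop 0.1379 ring heading 13.467863841911367
eye in tool cm [ 1.00155691e+01 -2.94238534e-03 -3.79145053e-03]
torque on eye (cw +): 0.109 r 0.1004
```

```bash
cat >> eye.py <<'E'
L=[]
for i in range(4):
    imaging.read_camera("wrist"); s2=arm.state(); F=s2["force"]; L.append([s2["ft_torque"][2]+p[0]*F[1]-p[1]*F[0],s2["ft_torque"][2]])
print("torque samples",np.round(L,2).tolist(),"mean",np.mean(L,0).round(3))
E
python3 eye.py
```

```text
t 11.0 pos [ 0.5273 -0.0055  0.0813] head 54.82 F [-2.2  0.  -2.9] M [-0.02  0.39  0.32]
eye 3532 [0.585  0.0764] [0.5851 0.0765] ztop 0.1379 ring heading 13.545880532773822
eye in tool cm [ 1.00188227e+01 -3.03990492e-03 -2.92213097e-03]
torque on eye (cw +): 0.139 r 0.1004
torque samples [[0.02, 0.29], [0.14, 0.31], [0.12, 0.34], [0.16, 0.35]] mean [0.111 0.322]
```

{"api": "send_rows", "payload": {
  "motion": [
    {"gripper": 1, "dp": [0.01, -0.35, 0], "yaw": 2},
    {"gripper": 1, "dp": [0.01, -0.35, 0], "yaw": 2},
    {"gripper": 1, "dp": [0.01, -0.35, 0], "yaw": 2},
    {"gripper": 1, "dp": [0.01, -0.35, 0], "yaw": 2},
    {"gripper": 1, "dp": [0, 0, 0], "yaw": 0},
    {"gripper": 1, "dp": [0, 0, 0], "yaw": 0},
    {"gripper": 1, "dp": [0, 0, 0], "yaw": 0},
    {"gripper": 1, "dp": [0, 0, 0], "yaw": 0}
  ]
}}

```text
time: 11.92
position: [0.5164, 0.0034, 0.0813]
eef_rot: [-0.0, 0.918, 0.397, -0.0]
force: [-2.8, -0.6, -3.6]
gripper_width: 0.0233
```

```bash
python3 eye.py
```

```text
t 11.9167 pos [0.5164 0.0034 0.0813] head 46.74 F [-2.8 -0.6 -3.6] M [0.03 0.55 0.2 ]
eye 3545 [0.5849 0.0764] [0.585  0.0766] ztop 0.1378 ring heading 5.311277536221695
eye in tool cm [ 1.00137743e+01 -1.60201536e-02 -3.35145526e-03]
torque on eye (cw +): 0.047 r 0.1004
torque samples [[0.06, 0.27], [0.15, 0.26], [0.15, 0.29], [0.11, 0.27]] mean [0.118 0.275]
```

{"api": "send_rows", "payload": {
  "motion": [
    {"gripper": 1, "dp": [0, -0.17, 0], "yaw": 1},
    {"gripper": 1, "dp": [0, -0.17, 0], "yaw": 1},
    {"gripper": 1, "dp": [0, -0.18, 0], "yaw": 1},
    {"gripper": 1, "dp": [0.01, -0.18, 0], "yaw": 1},
    {"gripper": 1, "dp": [0, 0, 0], "yaw": 0},
    {"gripper": 1, "dp": [0, 0, 0], "yaw": 0},
    {"gripper": 1, "dp": [0, 0, 0], "yaw": 0},
    {"gripper": 1, "dp": [0, 0, 0], "yaw": 0}
  ]
}}

```text
time: 12.83
position: [0.5115, 0.0084, 0.0813]
eef_rot: [-0.0, 0.931, 0.364, -0.0]
force: [-3.2, -1.1, -4.1]
gripper_width: 0.0238
```

```bash
python3 eye.py
```

```text
t 12.8333 pos [0.5115 0.0084 0.0813] head 42.7 F [-3.2 -1.1 -4.1] M [-0.23  0.77  0.3 ]
eye 3525 [0.5849 0.0765] [0.5851 0.0766] ztop 0.1378 ring heading 1.5504219169745852
eye in tool cm [ 1.00086127e+01 -1.80446769e-02 -3.05892403e-03]
torque on eye (cw +): 0.166 r 0.1004
torque samples [[0.12, 0.32], [0.09, 0.23], [0.16, 0.25], [0.15, 0.31]] mean [0.13  0.275]
```

{"api": "send_rows", "payload": {
  "motion": [
    {"gripper": 1, "dp": [0, -0.17, 0], "yaw": 1},
    {"gripper": 1, "dp": [0, -0.17, 0], "yaw": 1},
    {"gripper": 1, "dp": [0, -0.18, 0], "yaw": 1},
    {"gripper": 1, "dp": [0.01, -0.18, 0], "yaw": 1},
    {"gripper": 1, "dp": [0, 0, 0], "yaw": 0},
    {"gripper": 1, "dp": [0, 0, 0], "yaw": 0},
    {"gripper": 1, "dp": [0, 0, 0], "yaw": 0},
    {"gripper": 1, "dp": [0, 0, 0], "yaw": 0}
  ]
}}

```text
time: 13.75
position: [0.507, 0.0138, 0.0814]
eef_rot: [-0.0, 0.944, 0.331, -0.0]
force: [-4.8, -1.1, -4.2]
gripper_width: 0.0237
```

```bash
python3 eye.py
```

```text
t 13.75 pos [0.507  0.0138 0.0814] head 38.7 F [-4.8 -1.1 -4.2] M [-0.4   0.89  0.26]
eye 3522 [0.5849 0.0765] [0.5851 0.0767] ztop 0.1377 ring heading 177.67037809687912
eye in tool cm [ 9.99876150e+00 -1.79573742e-02 -2.29136558e-03]
torque on eye (cw +): 0.045 r 0.1003
torque samples [[0.19, 0.25], [0.23, 0.23], [0.13, 0.25], [0.18, 0.28]] mean [0.184 0.253]
```

{"api": "send_rows", "payload": {
  "motion": [
    {"gripper": 1, "dp": [0, -0.17, 0], "yaw": 1},
    {"gripper": 1, "dp": [0, -0.17, 0], "yaw": 1},
    {"gripper": 1, "dp": [0, -0.18, 0], "yaw": 1},
    {"gripper": 1, "dp": [0, -0.18, 0], "yaw": 1},
    {"gripper": 1, "dp": [0, 0, 0], "yaw": 0},
    {"gripper": 1, "dp": [0, 0, 0], "yaw": 0},
    {"gripper": 1, "dp": [0, 0, 0], "yaw": 0},
    {"gripper": 1, "dp": [0, 0, 0], "yaw": 0}
  ]
}}

```text
time: 14.67
position: [0.5028, 0.0193, 0.0814]
eef_rot: [0.0, 0.955, 0.298, -0.0]
force: [-3.7, -2.5, -4.3]
gripper_width: 0.0234
```

```bash
python3 eye.py
```

```text
t 14.6667 pos [0.5028 0.0193 0.0814] head 34.69 F [-3.7 -2.5 -4.3] M [-0.49  0.79  0.32]
eye 3528 [0.5849 0.0765] [0.585  0.0767] ztop 0.1379 ring heading 174.22926568823064
eye in tool cm [ 9.99886636e+00 -3.48273395e-02 -1.68130145e-03]
torque on eye (cw +): 0.307 r 0.1004
torque samples [[0.31, 0.34], [0.22, 0.3], [0.22, 0.24], [0.26, 0.36]] mean [0.254 0.31 ]
```

{"api": "send_rows", "payload": {
  "motion": [
    {"gripper": 1, "dp": [0, -0.17, 0], "yaw": 1},
    {"gripper": 1, "dp": [0, -0.17, 0], "yaw": 1},
    {"gripper": 1, "dp": [0, -0.18, 0], "yaw": 1},
    {"gripper": 1, "dp": [0, 0, 0], "yaw": 0},
    {"gripper": 1, "dp": [0, 0, 0], "yaw": 0},
    {"gripper": 1, "dp": [0, 0, 0], "yaw": 0},
    {"gripper": 1, "dp": [0, 0, 0], "yaw": 0},
    {"gripper": 1, "dp": [0, 0, 0], "yaw": 0}
  ]
}}

```text
time: 15.58
position: [0.5002, 0.0234, 0.0815]
eef_rot: [0.001, 0.962, 0.273, 0.0]
force: [-4.7, -3.4, -3.5]
gripper_width: 0.0235
```

```bash
python3 eye.py
```

```text
t 15.5833 pos [0.5002 0.0234 0.0815] head 31.71 F [-4.7 -3.4 -3.5] M [-0.72  0.82  0.48]
eye 3524 [0.5849 0.0765] [0.5851 0.0766] ztop 0.1381 ring heading 172.3184830660736
eye in tool cm [ 9.99927391e+00 -7.07160561e-02 -1.60480078e-03]
torque on eye (cw +): 0.527 r 0.1004
torque samples [[0.57, 0.44], [0.67, 0.5], [0.7, 0.49], [0.58, 0.49]] mean [0.631 0.482]
```

{"api": "send_rows", "payload": {
  "motion": [
    {"gripper": 1, "dp": [0, -0.09, 0], "yaw": 0.5},
    {"gripper": 1, "dp": [0, -0.09, 0], "yaw": 0.5},
    {"gripper": 1, "dp": [0, -0.09, 0], "yaw": 0.5},
    {"gripper": 1, "dp": [0, -0.09, 0], "yaw": 0.5},
    {"gripper": 1, "dp": [0, 0, 0], "yaw": 0},
    {"gripper": 1, "dp": [0, 0, 0], "yaw": 0},
    {"gripper": 1, "dp": [0, 0, 0], "yaw": 0},
    {"gripper": 1, "dp": [0, 0, 0], "yaw": 0}
  ]
}}

```text
time: 16.5
position: [0.4985, 0.0262, 0.0816]
eef_rot: [0.001, 0.967, 0.257, 0.0]
force: [-3.0, -5.0, -3.9]
gripper_width: 0.0236
```

```bash
python3 eye.py
```

```text
t 16.5 pos [0.4985 0.0262 0.0816] head 29.73 F [-3.  -5.  -3.9] M [-0.85  0.73  0.61]
eye 3513 [0.5849 0.0766] [0.5851 0.0765] ztop 0.1378 ring heading 170.9449866853419
eye in tool cm [ 9.99912208e+00 -9.65318365e-02 -1.04972119e-03]
torque on eye (cw +): 0.898 r 0.1004
torque samples [[0.98, 0.65], [1.01, 0.7], [0.85, 0.6], [0.83, 0.63]] mean [0.917 0.645]
```

{"api": "send_rows", "payload": {
  "motion": [
    {"gripper": 1, "dp": [0, -0.05, 0], "yaw": 0.3},
    {"gripper": 1, "dp": [0, -0.05, 0], "yaw": 0.3},
    {"gripper": 1, "dp": [0, 0, 0], "yaw": 0},
    {"gripper": 1, "dp": [0, 0, 0], "yaw": 0},
    {"gripper": 1, "dp": [0, 0, 0], "yaw": 0},
    {"gripper": 1, "dp": [0, 0, 0], "yaw": 0},
    {"gripper": 1, "dp": [0, 0, 0], "yaw": 0},
    {"gripper": 1, "dp": [0, 0, 0], "yaw": 0}
  ]
}}

```text
time: 17.42
position: [0.498, 0.0269, 0.0816]
eef_rot: [0.001, 0.968, 0.252, 0.0]
force: [-3.1, -5.0, -4.5]
gripper_width: 0.0239
```

```bash
python3 eye.py
```

```text
t 17.4167 pos [0.498  0.0269 0.0816] head 29.14 F [-3.1 -5.  -4.5] M [-0.96  0.74  0.7 ]
eye 3510 [0.5849 0.0765] [0.585  0.0766] ztop 0.1381 ring heading 170.59154103529877
eye in tool cm [ 9.99957916e+00 -1.05294578e-01 -1.24859381e-03]
torque on eye (cw +): 0.987 r 0.1004
torque samples [[1.08, 0.71], [0.99, 0.68], [0.98, 0.7], [1.02, 0.74]] mean [1.014 0.709]
```

{"api": "send_rows", "payload": {
  "motion": [
    {"gripper": 1, "dp": [0.01, 0.52, 0], "yaw": -3},
    {"gripper": 1, "dp": [0.05, 1.05, 0], "yaw": -6},
    {"gripper": 1, "dp": [0.07, 1.22, 0], "yaw": -7},
    {"gripper": 1, "dp": [0.07, 1.22, 0], "yaw": -7},
    {"gripper": 1, "dp": [0.07, 1.22, 0], "yaw": -7},
    {"gripper": 1, "dp": [0.07, 1.22, 0], "yaw": -7},
    {"gripper": 1, "dp": [0.05, 1.05, 0], "yaw": -6},
    {"gripper": 1, "dp": [0.02, 0.7, 0], "yaw": -4}
  ]
}}

```text
time: 18.33
position: [0.5637, -0.0213, 0.0824]
eef_rot: [0.001, 0.787, 0.617, 0.002]
force: [-0.4, -0.5, -4.0]
gripper_width: 0.0234
```

{"api": "send_rows", "payload": {
  "motion": [
    {"gripper": 1, "dp": [0.01, 0.52, 0], "yaw": -3},
    {"gripper": 1, "dp": [0, 0, 0], "yaw": 0},
    {"gripper": 1, "dp": [0, 0, 0], "yaw": 0},
    {"gripper": 1, "dp": [0, 0, 0], "yaw": 0},
    {"gripper": 1, "dp": [0, 0, 0], "yaw": 0},
    {"gripper": 1, "dp": [0, 0, 0], "yaw": 0},
    {"gripper": 1, "dp": [0, 0, 0], "yaw": 0},
    {"gripper": 1, "dp": [0, 0, 0], "yaw": 0}
  ]
}}

```text
time: 19.0
position: [0.5659, -0.0221, 0.0814]
eef_rot: [0.0, 0.771, 0.637, 0.0]
force: [0.4, -0.6, -3.4]
gripper_width: 0.0236
```

```bash
python3 eye.py; python3 - <<'E'
from rig import arm,imaging
from h import *
s,d,T=wrist(arm,imaging); P=cloud(d,d["tool_from_camera"])
m=(abs(P[...,1])<.012)&(P[...,0]>.04)&(P[...,0]<.075)&(P[...,2]<-.025)&(P[...,2]>-.06)&(d["range_z"]>0)
b=P[m]; print(len(b),"slope y,z:",np.polyfit(b[:,0],b[:,1],1),np.polyfit(b[:,0],b[:,2],1))
E
```

```text
t 19.0 pos [ 0.5659 -0.0221  0.0814] head 79.08 F [ 0.4 -0.6 -3.4] M [-0.07  0.01 -0.01]
eye 3557 [0.5852 0.0762] [0.585  0.0764] ztop 0.1381 ring heading 173.7855698634716
eye in tool cm [1.00240047e+01 3.54052198e-02 1.14877094e-03]
torque on eye (cw +): 0.048 r 0.1003
torque samples [[0.01, -0.02], [0.02, -0.02], [-0.07, -0.03], [-0.07, -0.04]] mean [-0.027 -0.03 ]
2956 slope y,z: [0.00130353 0.00055228] [ 0.00402309 -0.03874978]
```

Torque peaked at about 1.0 N m, the eye sprang back 3.2°, and the bar has not slipped in the grip. Now I'll draw it out and carry it back.

{"api": "send_rows", "payload": {
  "motion": [
    {"gripper": 1, "dp": [-0.5, 0, 0], "yaw": 0},
    {"gripper": 1, "dp": [-1, 0, 0], "yaw": 0},
    {"gripper": 1, "dp": [-1.2, 0, 0], "yaw": 0},
    {"gripper": 1, "dp": [-1.4, 0, 0], "yaw": 0},
    {"gripper": 1, "dp": [-1.5, 0, 0], "yaw": 0},
    {"gripper": 1, "dp": [-1.5, 0, 0], "yaw": 0},
    {"gripper": 1, "dp": [-1.5, 0, 0], "yaw": 0},
    {"gripper": 1, "dp": [-1.5, 0, 0], "yaw": 0}
  ]
}}

```text
time: 19.97
position: [0.5463, -0.1234, 0.0814]
eef_rot: [0.0, 0.771, 0.636, -0.0]
force: [0.2, 0.7, -4.3]
gripper_width: 0.0236
```

{"api": "send_rows", "payload": {
  "motion": [
    {"gripper": 1, "dp": [-2, -0.5, 0], "yaw": 0},
    {"gripper": 1, "dp": [-2.3, -1, 0], "yaw": 0},
    {"gripper": 1, "dp": [-2.5, -1, 0], "yaw": 0},
    {"gripper": 1, "dp": [-2.5, -1, 0], "yaw": 0},
    {"gripper": 1, "dp": [-2.5, -0.6, 0], "yaw": 0},
    {"gripper": 1, "dp": [-1.4, 0, 0], "yaw": 0},
    {"gripper": 1, "dp": [-0.5, 0, 0], "yaw": 0},
    {"gripper": 1, "dp": [0, 0, 0], "yaw": 0}
  ]
}}

```text
time: 20.63
position: [0.4806, -0.2497, 0.0817]
eef_rot: [0.0, 0.772, 0.636, 0.0]
force: [0.0, 0.8, -4.0]
gripper_width: 0.0235
```

```bash
python3 - <<'E'
from rig import arm,imaging
from h import *
imaging.read_camera("wrist");imaging.read_camera("wrist")
s,d,T=wrist(arm,imaging); q=s["eef_rot"]; M=R.from_quat([q[1],q[2],q[3],q[0]]).as_matrix()
print(s["position"],s["force"],"head",np.degrees(np.arctan2(M[1,0],M[0,0])))
print("to rest, tool cm",M.T@(np.array([.480,-.248,.0235])-s["position"])*100)
P=cloud(d,d["tool_from_camera"])
m=(abs(P[...,1])<.02)&(P[...,0]>.04)&(P[...,2]<-.025)&(P[...,2]>-.06)&(d["range_z"]>0)
b=P[m]; print(len(b),"slope y,z:",np.polyfit(b[:,0],b[:,1],1),np.polyfit(b[:,0],b[:,2],1))
c=imaging.read_camera("side"); x=c["pixels"][100:330,180:440]
cv2.imwrite("pics/g6.png",cv2.resize(x,(780,690))[:600,:,::-1])
E
```

```text
[ 0.48096213 -0.24767373  0.08132346] [-0.1723381   0.7684332  -4.52426097] head 79.10227686003347
to rest, tool cm [-0.05420149 -0.08802616  5.78231451]
8498 slope y,z: [0.00359816 0.0004414 ] [ 0.00012308 -0.03853831]
```

View pics/g6.png

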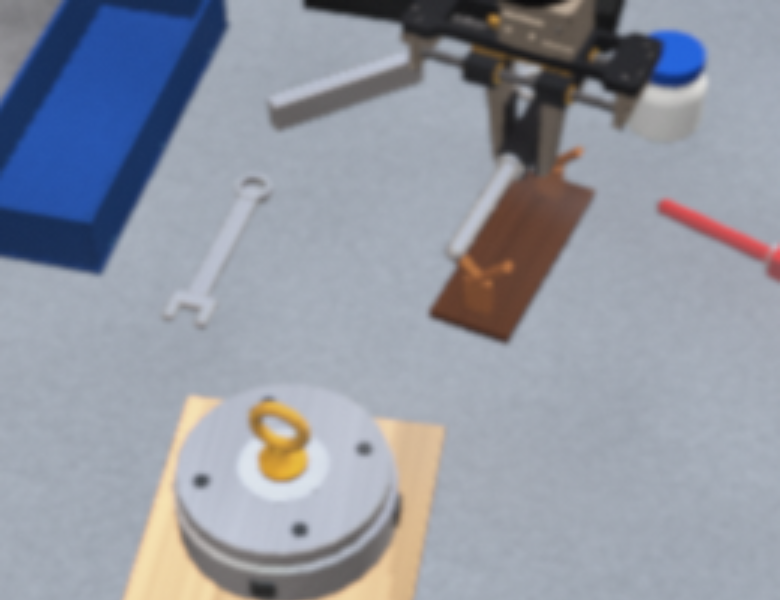

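The side crop shows the eye turned and free of the bar at (280,430), with the bar held level above its rest at (490,205). I'll lower it now.

{"api": "send_rows", "payload": {
  "motion": [
    {"gripper": 1, "dp": [-0.05, -0.08, 0.8], "yaw": 0},
    {"gripper": 1, "dp": [0, 0, 1.0], "yaw": 0},
    {"gripper": 1, "dp": [0, 0, 1.0], "yaw": 0},
    {"gripper": 1, "dp": [0, 0, 1.0], "yaw": 0},
    {"gripper": 1, "dp": [0, 0, 0.8], "yaw": 0},
    {"gripper": 1, "dp": [0, 0, 0.6], "yaw": 0},
    {"gripper": 1, "dp": [0, 0, 0.4], "yaw": 0},
    {"gripper": 1, "dp": [0, 0, 0.15], "yaw": 0}
  ]
}}

```text
time: 21.5
position: [0.4799, -0.2484, 0.0234]
eef_rot: [-0.0, 0.771, 0.637, 0.0]
force: [-0.6, 1.1, -0.9]
gripper_width: 0.0237
```

{"api": "send_rows", "payload": {
  "motion": [
    {"gripper": 1, "dp": [0, 0, 0], "yaw": 0},
    {"gripper": 1, "dp": [0, 0, 0], "yaw": 0},
    {"gripper": 1, "dp": [0, 0, 0], "yaw": 0},
    {"gripper": 1, "dp": [0, 0, 0], "yaw": 0},
    {"gripper": 1, "dp": [0, 0, 0], "yaw": 0},
    {"gripper": 1, "dp": [0, 0, 0], "yaw": 0},
    {"gripper": 1, "dp": [0, 0, 0], "yaw": 0},
    {"gripper": 1, "dp": [0, 0, 0], "yaw": 0}
  ]
}}

```text
time: 22.17
position: [0.4799, -0.2485, 0.024]
eef_rot: [0.0, 0.771, 0.637, 0.0]
force: [-0.3, -0.5, -3.2]
gripper_width: 0.0236
```

{"api": "send_rows", "payload": {
  "motion": [
    {"gripper": 1, "dp": [0, 0, 0.08], "yaw": 0},
    {"gripper": 1, "dp": [0, 0, 0], "yaw": 0},
    {"gripper": 1, "dp": [0, 0, 0], "yaw": 0},
    {"gripper": 3, "dp": [0, 0, 0], "yaw": 0},
    {"gripper": 4, "dp": [0, 0, 0], "yaw": 0},
    {"gripper": 5, "dp": [0, 0, 0], "yaw": 0},
    {"gripper": 6, "dp": [0, 0, 0], "yaw": 0},
    {"gripper": 6, "dp": [0, 0, 0], "yaw": 0}
  ]
}}

```text
time: 22.83
position: [0.48, -0.2487, 0.0232]
eef_rot: [0.0, 0.771, 0.637, 0.0]
force: [0.0, 0.1, -0.7]
gripper_width: 0.0547
```

{"api": "send_rows", "payload": {
  "motion": [
    {"gripper": 6, "dp": [0, 0, 0], "yaw": 0},
    {"gripper": 6, "dp": [0, 0, 0], "yaw": 0},
    {"gripper": 6, "dp": [0, 0, -1], "yaw": 0},
    {"gripper": 6, "dp": [0, 0, -2], "yaw": 0},
    {"gripper": 6, "dp": [0, 0, -2.5], "yaw": 0},
    {"gripper": 6, "dp": [0, 0, -2.5], "yaw": 0},
    {"gripper": 6, "dp": [0, 0, -2.5], "yaw": 0},
    {"gripper": 6, "dp": [0, 0, -2.5], "yaw": 0}
  ]
}}

```text
time: 23.5
position: [0.4798, -0.2484, 0.1552]
eef_rot: [0.0, 0.771, 0.637, 0.0]
force: [0.3, -0.0, 1.6]
gripper_width: 0.06
```

{"api": "send_rows", "payload": {
  "motion": [
    {"gripper": 6, "dp": [0, 0, -2.5], "yaw": 0},
    {"gripper": 6, "dp": [0, 0, -2.5], "yaw": 0},
    {"gripper": 6, "dp": [0, 0, 0], "yaw": 0},
    {"gripper": 6, "dp": [0, 0, 0], "yaw": 0},
    {"gripper": 6, "dp": [0, 0, 0], "yaw": 0},
    {"gripper": 6, "dp": [0, 0, 0], "yaw": 0},
    {"gripper": 6, "dp": [0, 0, 0], "yaw": 0},
    {"gripper": 6, "dp": [0, 0, 0], "yaw": 0}
  ]
}}

```text
time: 24.17
position: [0.4792, -0.2481, 0.2018]
eef_rot: [-0.001, 0.771, 0.637, -0.0]
force: [0.5, -0.5, 0.5]
gripper_width: 0.06
```

```bash
python3 - <<'E'
from rig import arm,imaging
from h import *
s,d,T=wrist(arm,imaging); P=cloud(d,T); print(s["position"],s["force"])
hsv=cv2.cvtColor(d["pixels"],cv2.COLOR_RGB2HSV)
u=np.array([np.cos(np.radians(78.5)),np.sin(np.radians(78.5))])
w=P[...,:2]-[.479,-.255]; a=w@u; c=w@[-u[1],u[0]]
m=(d["range_z"]>0)&(abs(c)<.03)&(a>-.09)&(a<.16)&(P[...,2]>.05)&(P[...,2]<.08)&(hsv[...,1]<70)
b=P[m]; f=cv2.fitLine(b[:,:2].astype(np.float32),cv2.DIST_HUBER,0,.01,.01).ravel()
print(len(b),np.degrees(np.arctan2(f[1],f[0])),"perp",(f[2:]-[.479,-.255])@[-u[1],u[0]])
k=m&(hsv[...,2]<70);print("sleeve along",np.percentile(a[k],[1,50,99]),P[k].mean(0),"all",np.percentile(a[m],[.5,99.5]))
kk=m&(a>.05);print("rod z slope",np.polyfit(a[kk],P[kk][:,2],1))
c=imaging.read_camera("scene"); cv2.imwrite("pics/final.png",np.hstack([cv2.resize(d["pixels"],(400,300)),cv2.resize(c["pixels"],(400,300))])[:,:,::-1])
E
```

```text
[ 0.47924002 -0.24805474  0.20179823] [ 0.49573139 -0.50722361  0.47592539]
4512 78.651566 perp 0.00019848093130889771
sleeve along [-0.02795137  0.00622413  0.03769151] [ 0.48009575 -0.24947294  0.06811117] all [-0.06763826  0.14610884]
rod z slope [-0.00256702  0.06212569]
```

View pics/final.png

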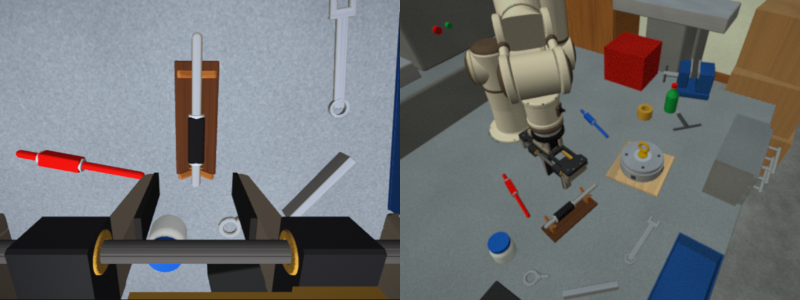

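The bar lies home and level: wrist half at (196,110), within 1 mm and 0.1° of where it started. The bystanders are undisturbed and the gripper is clear.

```bash
python3 -c "
from rig import finish_job
print(finish_job())"
```

```text
the job is handed in; nothing more can be done
None
```

I tightened the lifting eye with the tommy bar to about 1.0 N m, laid the bar back in its rest, and handed the job in at about 24 s of the 72 s allowed.

- **Tightening:** the ring turned about 32° clockwise before I let go, having met its washer at about 28°. The torque measured at the end averaged 1.01 N m. When let go, the eye sprang back about 3.2°.
- **Bar in its rest:** the last wrist-camera measurement put it level, within 1 mm and 0.1° of where it started, with the gripper open and clear.
- **Other things on the bench:** the last pictures show nothing disturbed. I judged that by eye and did not measure it.

**What disagreed:**
- **Fingertips:** they end about 34 mm short of where `arm.finger_overhang` says. My first grasp closed on air above the sleeve; I measured the true offset by depth and corrected for it.
- **Drag:** the torque reading under drag alone was 0.12–0.18 N m instead of the stated 0.25. The final torque may therefore be about 0.1 N m higher than measured, still well within the snug band.

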